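# Change the length bar in the measuring bench and bring up its carriage

### The job

The length bar now lying in the measuring bench has been checked: lay it in the bar stand, and lay the bar that was waiting in the stand into the bench's V rests in its place. Then slide the carriage up until the new bar sits against the fixed anvil and the carriage's spring anvil is pushed about half-way in, never right to its end, and leave it set like that. Do not drop a bar or disturb the notebook, oil bottle, wrench and caliper.

Things in the scene. Friction and masses are not known exactly. Their poses are not given: they have to be found in the camera images.
- bench: Green length-measuring bench, fixed to the table; 344 mm long (its y axis), 92 mm wide (its x), bed and rails up to 39 mm high. Origin on the table under its middle, z up. The measuring axis runs along y at x = 0, z = 76 mm. At the +y end stands a green head, 100 mm high, with the fixed anvil (its drum ends at y +180); the grey carriage runs on rails from the -y end.
- fixed_anvil (a point): Centre of the fixed anvil's face (steel, 16 mm across) on the measuring axis: bench x 0, y +115, z 76 mm; the face looks to the bench's -y.
- rests (a point): Point on the measuring axis midway between the bench's two black V rests (bench x 0, y +49, z 76 mm). The rests (90 degree V's, 8 mm thick, about 33 mm wide, top edges 73 mm high) stand 30 mm to either side of it along y and carry a bar with its axis on the measuring axis. Between them is 46 mm free for fingers beside the bar, down to 45 mm above the table.
- carriage (a joint): Travel of the grey carriage along the bench's y, m: 0 at the -y end of the rails, grows towards the fixed anvil, at most 0.13. With the spring anvil out, the gap between the anvils is 0.210 m minus this value. It slides with about 9 N of friction and stays where it is left.
- carriage_grip (a point): Middle of the black grip block on top of the carriage, 117 mm above the table (bench x 0, y -142 mm plus the carriage travel). The block is 20 mm long along the bench's y, 40 mm along its x, and stands 99 to 132 mm above the table. The carriage's flat top under it is 96 mm high, 48 mm along y, 44 mm along x.
- plunger (a joint): How far the spring anvil (steel pin, 14 mm across, with a red band, in the nose of the carriage, on the measuring axis) is pushed into the carriage, m: 0 fully out, 0.010 at its end. The spring pushes with 4 N when out and 6 N at the end.
- spring_anvil (a point): Centre of the spring anvil's face, which looks to the fixed anvil; 47 mm from the grip towards the bench's +y when it is out.
- stand: Aluminium bar stand, fixed, left or right of the bench and parallel to it; base 128 mm (its x) by 84 mm (its y), 10 mm thick. Origin on the table under its middle, z up. Two places for bars lying along y, at x -40 and +40 mm, each with black V's (8 mm thick, 33 mm wide) at y -26 and +26 mm that hold the bar's axis 76 mm high. Between the V's fingers can pass down to 30 mm above the table.
- bar_150: Length bar, aluminium, 22 mm diameter, 150 mm long, with a blue band 51 mm long round its middle; about 160 g. Origin in its middle on the axis; y along the axis (either end may point either way, and it may roll about y).
- bar_100: Length bar, aluminium, 22 mm diameter, 100 mm long, with a red band 34 mm long round its middle; about 110 g. Origin in its middle on the axis; y along the axis (it may roll about y).
- notebook: Notebook, 148 x 109 x 13 mm, on the table at the other side of the bench from the stand; origin in the middle of its underside. Bystander.
- bottle: White oil bottle with red spout, 48 mm across, 142 mm tall, standing behind the carriage's end of the bench; origin in the middle of its underside. Bystander.
- wrench: Double open-ended wrench, 37 x 165 x 7 mm, lying between the robot and the bench; origin in the middle of its underside. Bystander.
- caliper: Caliper, 72 x 190 x 16 mm, lying behind the bench; origin in the middle of its underside. Bystander.
Mind the look-alikes: they are no part of the job. Leave any orange look-alike of the bar_100 alone.

How it is judged:
At the end, for the whole second after the job is handed in: The bars have changed places, fully down and straight: the old one in a pair of the stand's V's (within 30 mm of centred), the new one in the bench's V rests, its end within 3 mm of the fixed anvil; the spring anvil is pushed in 2.5 to 7.5 mm; all at rest (((y of bar_150 in the frame of bench between 0.037 and 0.043 m and x of bar_150 in the frame of bench between -0.004 and 0.004 m and z of bar_150 in the frame of bench between 0.072 and 0.08 m and angle between the y axis of bar_150 and the y axis of bench, either way round below 0.04 rad and distance of each of bar_150, bar_100 from where it was at the start of the episode above 0.1 m and linear speed of each of bar_150, bar_100 below 0.01 m/s and y of bar_100 in the frame of stand between -0.03 and 0.03 m and z of bar_100 in the frame of stand between 0.072 and 0.08 m and (x of bar_100 in the frame of stand between -0.045 and -0.035 m or x of bar_100 in the frame of stand between 0.035 and 0.045 m) and angle between the y axis of bar_100 and the y axis of stand, either way round below 0.06 rad) or (y of bar_100 in the frame of bench between 0.062 and 0.068 m and x of bar_100 in the frame of bench between -0.004 and 0.004 m and z of bar_100 in the frame of bench between 0.072 and 0.08 m and angle between the y axis of bar_100 and the y axis of bench, either way round below 0.04 rad and distance of each of bar_100, bar_150 from where it was at the start of the episode above 0.1 m and linear speed of each of bar_100, bar_150 below 0.01 m/s and y of bar_150 in the frame of stand between -0.03 and 0.03 m and z of bar_150 in the frame of stand between 0.072 and 0.08 m and (x of bar_150 in the frame of stand between -0.045 and -0.035 m or x of bar_150 in the frame of stand between 0.035 and 0.045 m) and angle between the y axis of bar_150 and the y axis of stand, either way round below 0.06 rad)) and value of joint plunger between 0.0025 and 0.0075 m and velocity of joint carriage between -0.002 and 0.002 m/s); the robot touches nothing.
It fails at once if the spring anvil was driven to its end (value of joint plunger above 0.0096 m).
It fails at once if a bar was dropped (height (world z) of any of bar_150, bar_100 below 0.05 m).
It fails at once if the notebook, wrench or caliper was moved more than 20 mm (distance of any of notebook, wrench, caliper from where it was at the start of the episode above 0.02 m).
It fails at once if the oil bottle was moved more than 20 mm or tipped (distance of bottle from where it was at the start of the episode above 0.02 m or angle between bottle's own z axis and vertical above 0.3 rad).
It also fails if it takes over 67 s, if anything falls off the work surface, if the arm or the gripper's body presses on something with over 40 N, if the wrist force passes 120 N, or if a joint passes its speed limit or range.

### The arm

A 6-joint arm with a two-finger parallel gripper is mounted at the origin on a cart in front of the work surface, level with it; the furniture and walls round the work are solid. World frame = base frame: x ahead of the robot, y to its left, z up, the work surface at z = 0. Lengths are in m, angles in rad, forces in N, time in s.
With the tool pointing down it reaches from about 0.375 to 0.9 m from the base axis. Payload 3.1 kg.
Tool frame: the origin (TCP) lies midway between the tips of the shut fingers; the grasp point (between the pads) lies 19 mm behind it; z points along the fingers, y is the line along which they close (so a half turn about z gives the same grasp; the last joint's range is limited). The gripper opens to 85 mm and grips with 20 to 120 N. Pads are 22 mm wide; open, the fingers measure 114 mm over their backs; the gripper's body (76 mm by 85 mm) begins 54 mm behind the grasp point. The pads swing forward as they close: fully open they stand 13 mm farther back than shut.
Start: joints at [-1.423, 0.527, 1.433, -0, 1.181, -0.178], TCP at [0.201, -0.592, 0.231] pointing down, gripper open.
Joint ranges: [-3.08, 3.08], [-0.75, 2.2], [0.22, 2.44], [-1.43, 4.57], [0, 2.65], [-2.85, 2.85]. Speed limits (rad/s): [2.79, 2.79, 3.14, 3.14, 3.14, 3.14].

### API

Orientations are given as a unit quaternion [x, y, z, w].
In Python, from station import manip gives the robot as it stands.
- The arm moves only by the tool drive_tool, never from a script. Its argument "motion" is a list that holds one entry, the list of rows, each a list of 5 numbers: the finger opening in mm, from 0 to 85.4, then the shift along the tool's x, y, z in units of 30 mm (1.0 is 30 mm), then the turn about the tool's z in units of 8 degrees (1.0 is 8 degrees). In form: [[[fingers, x, y, z, yaw], ...]]. A call has 1 to 10 rows; each row is the pose to reach, as a shift and turn from the pose commanded when the call began, along the tool's axes at that moment; what a row does not reach only later rows make up. A row lasts 1/10 s, in which the tool goes at most 50 mm and 8.59 degrees, less where a joint would pass 70% of its speed; a pose out of reach is approached as far as the arm can. A call with a gripper value outside its range is refused whole. The fingers move at their own pace and stop on an object; "squeeze" is the grip in N (left out, the last holds). Time passes only in rows, so rows that repeat a pose let the fingers close. It gives the time, the measured TCP pose, the force, the opening and the grip force at its end, in the units of the state.
- manip.sense(): the state, without advancing time (a new reading comes with each control period).
- manip.snapshot(name): name is "scene" or "top" or "wrist"; returns the picture (420x560x3 uint8, red, green, blue); there is no depth.
- manip.camera_model(name): a dict with "fov_y" (degrees; the focal length in pixels is half the picture's height over the tangent of half this angle, whatever the lens; pixels are square), "cx", "cy" (the principal point, pixels), "k1" (the pictures are not rectified: a ray, as slopes to the right and down, at radius r is drawn at 1 + k1 r^2 times it, then the intrinsics apply), "origin" and "orientation" of the camera in the world. Camera axes: x right, y up, looking along -z (the intrinsics and any distortion apply to the point x, -y, -z); pixel columns grow to the right and rows downward; lengths in m; the calibration is good to about 2 mm. A picture is of the moment at which its call begins: read the wrist's pose just before it. camera_model takes no time and is no camera call; for the wrist camera it gives the pose at the moment of the call.
- manip.sign_off(): hands the job in; it is judged then, once.
The state is a dict: "t": time; "q": joint angles; "qd": joint speeds; "tau": joint torques, N m; "tcp_pos": TCP position; "tool_rot": TCP orientation; "force": force on the tool from outside, world axes, zero at the start; "ft_torque": the same for the moment, N m; "finger_gap": opening from 0.0 (shut) to 1.0 (fully open); "gripper_force": force on a finger pad.
Only numpy, scipy, OpenCV 4.12 (cv2) and the standard library are available. Lean on these libraries where they do the work, as an engineer would, in place of code of your own. Each camera call takes 0.05 s, during which the arm holds its last target. There are 200 camera calls.

## Working session

There is one attempt and no reset: what is moved stays moved. The work goes in short steps, Python scripts to look and compute and a tool call to move; the robot and the scene stay as the last step left them, time stands still between calls to the robot, and variables do not carry over. Pictures are saved under pics/ and viewed, at most 10 in all, crops included, and the job is handed in when it is done.

Besides the shell and the picture viewer there is one more tool, called after ">>>" as name(argument=value, ...), one argument or row to a line, values as JSON. drive_tool: Moves the arm, as the interface text tells. Its arguments: {"type":"object","properties":{"motion":{"type":"array","items":{"type":"array","items":{"type":"array","items":{"type":"number"}}}},"squeeze":{"type":"number"}},"required":["motion"]}

```bash
mkdir -p pics; ls; python3 - <<'E'
from station import manip
import cv2
s=manip.sense();print(s)
for n in ["scene","top"]:
    cv2.imwrite(f"pics/{n}0.png",manip.snapshot(n)[:,:,::-1]);print(n,manip.camera_model(n))
E
```

```text
pics
{'t': 0.0, 'q': array([-1.42253556e+00,  5.28464680e-01,  1.43391174e+00, -1.91173643e-05,
        1.18140506e+00, -1.78499637e-01]), 'qd': array([-0.00148491, -0.00155095,  0.00121804,  0.00090913, -0.00164516,
       -0.00079614]), 'tau': array([ 3.65376463e-04, -4.42353272e+01, -1.78023952e+01, -3.65567812e-04,
        8.36570340e-03,  8.91216487e-07]), 'tcp_pos': array([ 0.20052478, -0.59119438,  0.23033154]), 'tool_rot': array([ 9.86681934e-01,  1.62657809e-01,  7.70811722e-06, -1.09441990e-03]), 'force': array([ 0.53669119,  0.22750547, -1.12174061]), 'ft_torque': array([0.05076967, 0.02097339, 0.01653224]), 'gripper_force': 0.0, 'finger_gap': 0.9989969491440717}
scene {'fov_y': 46.49098560992585, 'cx': 285.3921575835091, 'cy': 217.79790861274316, 'k1': 0.007380681607228478, 'origin': array([-0.04206449,  0.90470676,  0.74742461]), 'orientation': array([-0.13458938,  0.45517981,  0.84412132, -0.24931154])}
top {'fov_y': 54.88909063951252, 'cx': 284.3595257368309, 'cy': 214.89762394433237, 'k1': -0.03404064314922622, 'origin': array([0.45575463, 0.04845871, 1.21248167]), 'orientation': array([ 0.01453208, -0.01896407, -0.70260138,  0.71118245])}
```

View pics/top0.png

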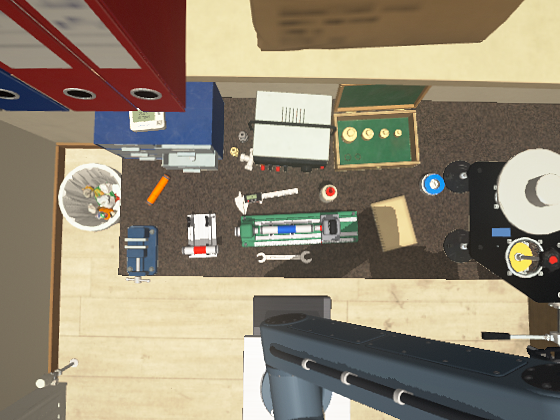

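View pics/scene0.png

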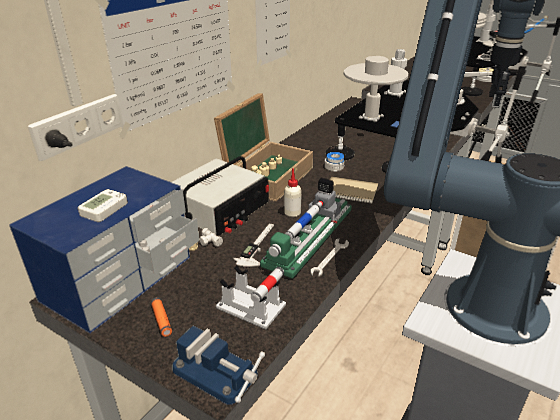

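The top view shows the bench at columns 240–357 (head on the left, so +y; carriage near column 330). The blue-band bar is at about (287,229). The stand is at about (202,235) with the red-band bar at its near place, row 251. Bystanders: orange look-alike at (158,190), bottle (329,192), wrench (285,257), caliper (266,197), notebook (394,223). Next I'll measure the bars and zoom in.

```bash
cat > h.py <<'E'
import numpy as np, cv2
from scipy.spatial.transform import Rotation as R
def intr(m): return 210/np.tan(np.radians(m["fov_y"]/2))
def cast(m,px,z):
    """pixels (N,2) -> world points on plane z"""
    f=intr(m); px=np.atleast_2d(px).astype(float)
    K=np.array([[f,0,m["cx"]],[0,f,m["cy"]],[0,0,1]]); 
    n=cv2.undistortPoints(px[:,None],K,np.array([m["k1"],0,0,0.]))[:,0]
    d=R.from_quat(m["orientation"]).apply(np.c_[n[:,0],-n[:,1],-np.ones(len(n))])
    o=np.asarray(m["origin"]); return o+d*((z-o[2])/d[:,2])[:,None]
def proj(m,P):
    f=intr(m); c=R.from_quat(m["orientation"]).inv().apply(np.atleast_2d(P)-m["origin"])
    s=np.c_[c[:,0]/-c[:,2],-c[:,1]/-c[:,2]]; s=s*(1+m["k1"]*(s**2).sum(1,keepdims=True))
    return s*f+[m["cx"],m["cy"]]
def mask(img,h0,h1,smin=120,vmin=60,box=None):
    hsv=cv2.cvtColor(img,cv2.COLOR_RGB2HSV)
    k=cv2.inRange(hsv,(h0,smin,vmin),(h1,255,255)) if h0<h1 else cv2.inRange(hsv,(h0,smin,vmin),(180,255,255))|cv2.inRange(hsv,(0,smin,vmin),(h1,255,255))
    if box is not None:
        b=np.zeros_like(k);x0,y0,x1,y1=box;b[y0:y1,x0:x1]=255;k&=b
    return k
def rect(k):
    c=max(cv2.findContours(k,cv2.RETR_EXTERNAL,cv2.CHAIN_APPROX_NONE)[0],key=cv2.contourArea)
    return cv2.minAreaRect(c),cv2.boxPoints(cv2.minAreaRect(c))
E
python3 - <<'E'
from station import manip
from h import *
img=cv2.imread("pics/top0.png")[:,:,::-1].copy();m=manip.camera_model("top")
for n,h,box in [("blue",(105,130),(265,215,315,245)),("red",(172,6),(180,240,225,265)),("green",(55,90),(230,200,365,250))]:
    k=mask(img,*h,box=box,smin=100,vmin=40); r,b=rect(k); 
    z=0.087 if n!="green" else 0.035
    print(n,(k>0).sum(),r,cast(m,[r[0]],z)[0]); P=cast(m,b,z); print(P.round(4).tolist())
cv2.imwrite("pics/topcrop.png",cv2.resize(img[165:280,150:365],None,fx=3.7,fy=3.7,interpolation=cv2.INTER_CUBIC)[:,:,::-1])
E
```

```text
blue 134 ((286.4586181640625, 228.7965545654297), (7.398974895477295, 17.3817195892334), 86.633544921875) [0.47051844 0.03541865 0.087     ]
[[0.4791, 0.0603, 0.087], [0.4825, 0.012, 0.087], [0.462, 0.0106, 0.087], [0.4586, 0.0588, 0.087]]
red 96 ((199.5, 249.5), (7.0, 11.0), 90.0) [0.41009205 0.27615532 0.087     ]
[[0.4196, 0.2917, 0.087], [0.42, 0.2611, 0.087], [0.4006, 0.2607, 0.087], [0.4002, 0.2912, 0.087]]
green 949 ((282.5827941894531, 216.86300659179688), (5.416874408721924, 73.1056137084961), 87.45519256591797) [0.50582654 0.04652049 0.035     ]
[[0.5077, 0.1533, 0.035], [0.5198, -0.0595, 0.035], [0.504, -0.0604, 0.035], [0.4919, 0.1524, 0.035]]
```

View pics/topcrop.png

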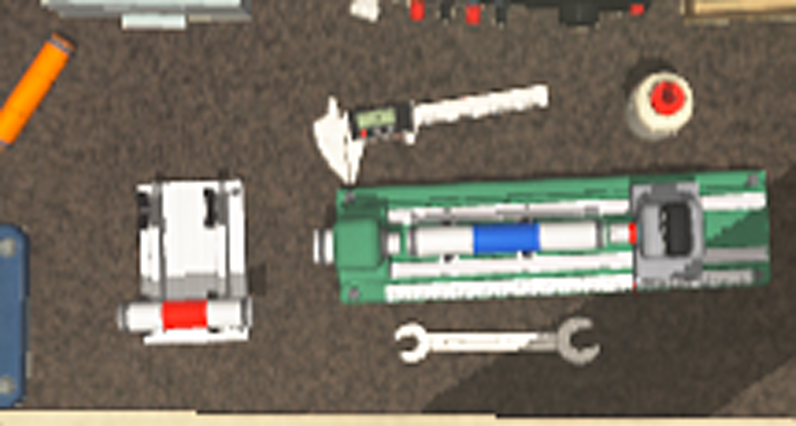

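The crop confirms it. bar_150 (blue) lies in the bench at heading about 93°. The red bar_100 is in the stand's near place, and the far place (top0 row 221) is empty. I'll add a move calculator and see how the wrist camera is mounted.

```bash
cat >> h.py <<'E'
def togo(s,pos,head=None):
    """shift (30 mm units, tool axes) and yaw (8 deg units) from state s to TCP pos, tool-x heading in deg"""
    r=R.from_quat(s["tool_rot"]); d=r.inv().apply(np.array(pos)-s["tcp_pos"])/0.03
    x=r.apply([1,0,0]); h=np.degrees(np.arctan2(x[1],x[0]))
    return d.round(3), None if head is None else round(-(((head-h)+180)%360-180)/8,3), round(h,2)
E
python3 - <<'E'
from station import manip
from h import *
s=manip.sense();m=manip.camera_model("wrist");r=R.from_quat(s["tool_rot"])
print(m["fov_y"],m["k1"],r.inv().apply(m["origin"]-s["tcp_pos"]),(r.inv()*R.from_quat(m["orientation"])).as_matrix().round(3))
print(togo(s,(0.45,0.0,0.30),93))
E
```

```text
63.903574302234354 0.029231053281822964 [ 0.08298508 -0.00016327 -0.14335873] [[-0.     0.947  0.321]
 [ 1.    -0.     0.001]
 [ 0.001  0.321 -0.947]]
(array([ 14.202, -16.   ,  -2.283]), np.float64(-9.284), np.float64(18.73))
```

>>> drive_tool(
  motion=[
    [[85,14.2,-16,-2.28,-9.28],[85,14.2,-16,-2.28,-9.28],[85,14.2,-16,-2.28,-9.28],[85,14.2,-16,-2.28,-9.28],[85,14.2,-16,-2.28,-9.28],[85,14.2,-16,-2.28,-9.28],[85,14.2,-16,-2.28,-9.28],[85,14.2,-16,-2.28,-9.28],[85,14.2,-16,-2.28,-9.28],[85,14.2,-16,-2.28,-9.28]],
  ],
)

```text
t: 1.1
tcp_pos: [0.394, -0.1317, 0.2844]
tool_rot: [0.688, 0.726, 0.0, -0.0]
force: [1.2, -0.5, 0.2]
finger_gap: 0.994
gripper_force: 0.0
```

```bash
python3 - <<'E'
from station import manip
from h import *
s=manip.sense();print(s["t"],s["tcp_pos"],s["q"].round(2),togo(s,(0.45,0.02,0.30),93))
E
```

```text
1.1 [ 0.3940002  -0.13174621  0.28444541] [-0.59  0.17  1.85  0.    1.12 -0.65] (array([ 4.953,  2.131, -0.518]), np.float64(0.003), np.float64(93.03))
```

>>> drive_tool(
  motion=[
    [[85,4.95,2.13,-0.5,0],[85,4.95,2.13,-0.5,0],[85,4.95,2.13,-0.5,0],[85,4.95,2.13,-0.5,0],[85,4.95,2.13,-0.5,0],[85,4.95,2.13,-0.5,0]],
  ],
)

```text
t: 1.7
tcp_pos: [0.4494, 0.0172, 0.2989]
tool_rot: [0.688, 0.725, -0.001, -0.0]
force: [-0.5, 0.4, 0.3]
finger_gap: 0.996
gripper_force: 0.0
```

```bash
python3 - <<'E'
from station import manip
from h import *
s=manip.sense();print(s["t"],s["tcp_pos"],s["qd"].round(3))
m=manip.camera_model("wrist");img=manip.snapshot("wrist");np.savez("w1.npz",img=img,**m)
cv2.imwrite("pics/w1.png",img[:,:,::-1])
print(togo(s,(0.45,0.24,0.30),93))
E
```

```text
1.7 [0.44938634 0.0172142  0.29888335] [-0.031 -0.003  0.007  0.002  0.     0.004]
(array([ 7.415,  0.407, -0.042]), np.float64(-0.002), np.float64(92.98))
```

View pics/w1.png

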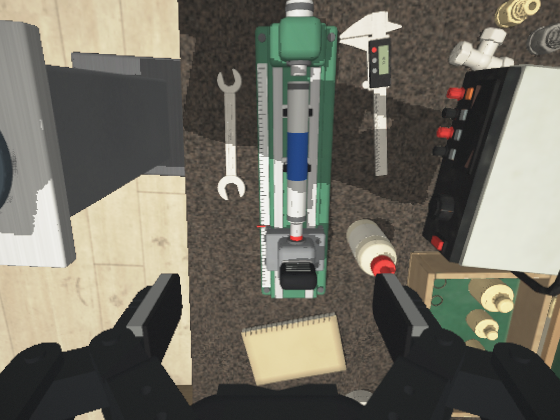

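The wrist view is clear. The bar's blue band is centred near (297,156), the grip block top near (297,275), the fixed anvil near (298,70), and the red plunger band at (297,238). Next I'll take the stand view.

>>> drive_tool(
  motion=[
    [[85,6.8,0.4,0,0],[85,6.8,0.4,0,0],[85,6.8,0.4,0,0],[85,6.8,0.4,0,0],[85,6.8,0.4,0,0],[85,6.8,0.4,0,0],[85,6.8,0.4,0,0]],
  ],
)

```text
t: 2.45
tcp_pos: [0.4515, 0.2202, 0.299]
tool_rot: [0.689, 0.724, -0.001, 0.0]
force: [-0.1, -0.5, -1.7]
finger_gap: 0.995
gripper_force: 0.0
```

```bash
python3 - <<'E'
from station import manip
from h import *
s=manip.sense();print(s["t"],s["tcp_pos"],s["qd"].round(3))
m=manip.camera_model("wrist");img=manip.snapshot("wrist");np.savez("w2.npz",img=img,**m)
cv2.imwrite("pics/w2.png",img[:,:,::-1])
def ld(n): 
    d=np.load(n); return d["img"],{k:d[k] for k in d.files if k!="img"}
img,m=ld("w1.npz")
k=mask(img,105,130,box=(280,120,315,190)); r,b=rect(k); print("blue",r, cast(m,[r[0]],.076)[0],cast(m,[r[0]],.087)[0])
hsv=cv2.cvtColor(img,cv2.COLOR_RGB2HSV)
k=cv2.inRange(hsv,(0,0,0),(180,255,45));b=np.zeros_like(k);b[255:292,275:320]=255;k&=b
r,b=rect(k);print("gripblk",r,b.round(1).tolist(),cast(m,[r[0]],.132)[0],cast(m,b,.132).round(4).tolist())
k=mask(img,172,8,box=(285,230,310,246));r,b=rect(k);print("redband",r,cast(m,[r[0]],.076)[0])
# along-axis brightness profile and per-row silhouette of axis parts
P=img[:,294:300].mean(1).astype(int)
print([(i,*P[i]) for i in range(60,102,2)]);print([(i,*P[i]) for i in range(200,262,2)])
E
```

```text
2.45 [0.4515425  0.22016337 0.29898794] [-0.014 -0.006  0.002  0.004 -0.001  0.002]
blue ((297.0, 156.5), (47.0, 20.0), 90.0) [0.47036382 0.03600595 0.076     ] [0.4696141  0.03793505 0.087     ]
gripblk ((298.5, 275.5), (25.0, 35.0), 90.0) [[281.0, 263.0], [316.0, 263.0], [316.0, 288.0], [281.0, 288.0]] [ 0.47696667 -0.07847084  0.132     ] [[0.4579, -0.0649, 0.132], [0.4939, -0.063, 0.132], [0.4965, -0.0924, 0.132], [0.4596, -0.0944, 0.132]]
redband ((296.0, 238.0), (4.0, 12.0), 90.0) [ 0.47608642 -0.06075125  0.076     ]
[(60, np.int64(94), np.int64(100), np.int64(95)), (62, np.int64(117), np.int64(117), np.int64(115)), (64, np.int64(93), np.int64(93), np.int64(92)), (66, np.int64(194), np.int64(192), np.int64(187)), (68, np.int64(142), np.int64(141), np.int64(136)), (70, np.int64(142), np.int64(139), np.int64(136)), (72, np.int64(140), np.int64(139), np.int64(135)), (74, np.int64(190), np.int64(187), np.int64(181)), (76, np.int64(68), np.int64(94), np.int64(78)), (78, np.int64(61), np.int64(96), np.int64(76)), (80, np.int64(61), np.int64(96), np.int64(77)), (82, np.int64(148), np
[... 1388 characters left out ...]
.int64(220), np.int64(215)), (236, np.int64(215), np.int64(173), np.int64(166)), (238, np.int64(241), np.int64(68), np.int64(62)), (240, np.int64(181), np.int64(54), np.int64(50)), (242, np.int64(103), np.int64(103), np.int64(102)), (244, np.int64(103), np.int64(104), np.int64(103)), (246, np.int64(105), np.int64(107), np.int64(107)), (248, np.int64(138), np.int64(139), np.int64(140)), (250, np.int64(153), np.int64(154), np.int64(153)), (252, np.int64(164), np.int64(165), np.int64(164)), (254, np.int64(169), np.int64(170), np.int64(170)), (256, np.int64(168), np.int64(169), np.int64(168)), (258, np.int64(134), np.int64(136), np.int64(135)), (260, np.int64(107), np.int64(107), np.int64(105))]
```

View pics/w2.png

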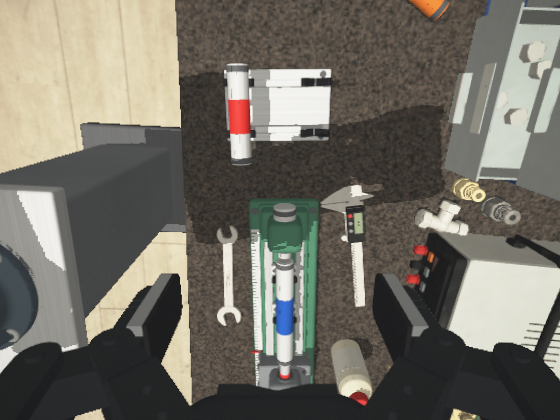

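In w2 the stand is at columns 226–331, rows 66–142. bar_100 is at its left (near) place, red band at (239,117). The far place is empty, and the orange look-alike is at (430,5). I'll zoom both fixtures and compute.

```bash
python3 - <<'E'
from h import *
def ld(n): 
    d=np.load(n); return d["img"],{k:d[k] for k in d.files if k!="img"}
A,mA=ld("w2.npz");B,mB=ld("w1.npz")
a=cv2.resize(A[55:175,215:340],None,fx=4,fy=4,interpolation=cv2.INTER_NEAREST)
b=cv2.resize(B[50:245,272:322],None,fx=3,fy=3,interpolation=cv2.INTER_NEAREST)
o=np.zeros((600,660,3),np.uint8);o[:480,:500]=a;o[:585,505:655]=b
cv2.imwrite("pics/crop2.png",o[:,:,::-1])
k=mask(A,172,8,box=(222,90,258,140));r,c=rect(k);print("red",r,cast(mA,[r[0]],.076)[0],cast(mA,[r[0]],.087)[0])
k=mask(A,105,130,box=(270,285,300,345));r,c=rect(k);print("blue w2",r,cast(mA,[r[0]],.076)[0],cast(mA,[r[0]],.087)[0])
for n,px in [("bar far end",(297.5,82)),("bar near end",(296.5,222)),("anvil face",(297.5,75.5)),("plunger",(296.5,226))]:
    print(n,cast(mB,[px],.086)[0].round(4))
hsv=cv2.cvtColor(A,cv2.COLOR_RGB2HSV);k=cv2.inRange(hsv,(0,0,120),(180,40,255));bx=np.zeros_like(k);bx[60:148,256:340]=255;k&=bx
r,c=rect(k);print("base",r,c.round(1).tolist(),cast(mA,c,.01).round(4).tolist())
E
```

```text
red ((238.9973907470703, 116.43760681152344), (33.76237106323242, 21.189945220947266), 87.61405944824219) [0.40891105 0.27781207 0.076     ] [0.4100761  0.27857596 0.087     ]
blue w2 ((284.5, 316.0), (17.0, 36.0), 0.0) [0.47066432 0.03227629 0.076     ] [0.4699746  0.04041483 0.087     ]
bar far end [0.4649 0.1114 0.086 ]
bar near end [ 0.4744 -0.0366  0.086 ]
anvil face [0.4644 0.1173 0.086 ]
plunger [ 0.4748 -0.0415  0.086 ]
base ((293.5, 104.5), (71.0, 75.0), 90.0) [[256.0, 69.0], [331.0, 69.0], [331.0, 140.0], [256.0, 140.0]] [[0.4214, 0.3284, 0.01], [0.5101, 0.3326, 0.01], [0.5187, 0.2502, 0.01], [0.4238, 0.2455, 0.01]]
```

View pics/crop2.png

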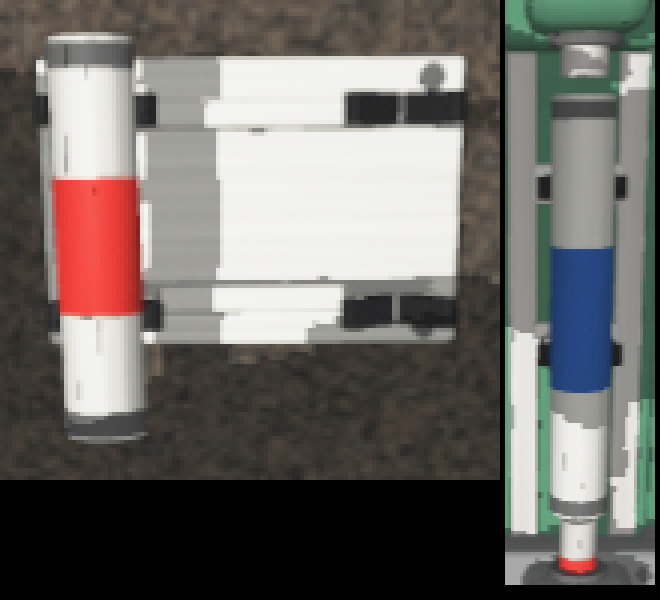

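The crop shows bar_100 spanning (237.8,64)–(241.3,164.5) in w2. The empty far V's are near (316.5,81.5) and (315,132.5). bar_150 has a gap to the fixed anvil, with the plunger right behind it.

```bash
python3 - <<'E'
from station import manip
from h import *
def ld(n): 
    d=np.load(n); return d["img"],{k:d[k] for k in d.files if k!="img"}
A,mA=ld("w2.npz");B,mB=ld("w1.npz")
def hd(p,q): d=p-q; return round(float(np.degrees(np.arctan2(d[1],d[0]))),2)
e=cast(mA,[(237.75,64),(241.25,164.5)],.085);print("bar100",e.round(4).tolist(),hd(e[0],e[1]),np.linalg.norm(e[0]-e[1]))
e=cast(mA,[(237.75,64),(241.25,164.5)],.076);print("bar100 x",e.round(4).tolist(),hd(e[0],e[1]))
for z,ps in [(.073,[(301.75,82),(331.25,82),(301.25,132.75),(328.75,132.75)]),(.0605,[(315.5,82),(314,132.75)])]:
    print(z,cast(mA,ps,z).round(4).tolist())
# bench Vs at top 73mm, w1
L=cast(mB,[((538/3-505/3)+272,187/3+50),((627-505)/3+272,187/3+50),((538-505)/3+272,352/3+50),((621-505)/3+272,352/3+50)],.073);print("benchV",L.round(4).tolist())
s=manip.sense();print(togo(s,(.4696,.0445,.13),93.4))
E
```

```text
bar100 [[0.4081, 0.3276, 0.085], [0.4129, 0.2288, 0.085]] 92.76 0.0988848846277088
bar100 x [[0.4071, 0.3282, 0.076], [0.412, 0.2269, 0.076]] 92.76
0.073 [[0.4724, 0.3148, 0.073], [0.5025, 0.3162, 0.073], [0.4756, 0.264, 0.073], [0.5052, 0.2654, 0.073]]
0.0605 [[0.4878, 0.3158, 0.0605], [0.4907, 0.2634, 0.0605]]
benchV [[0.4525, 0.0813, 0.073], [0.4837, 0.0829, 0.073], [0.4559, 0.0226, 0.073], [0.4866, 0.0242, 0.073]]
(array([-5.869,  0.318,  5.64 ]), np.float64(-0.076), np.float64(92.79))
```

Headings agree at about 93.2°. Bench rest midpoint is (0.469, 0.052) and the bar_150 centre is (0.470, 0.0375). The stand's far place is (0.489, 0.290), and the bar_100 centre is (0.4095, 0.278). These match the given sizes: lengths 148 and 99 mm, V spacings 59 and 52 mm. Next I go above bar_150.

>>> drive_tool(
  motion=[
    [[50,-5.87,0.32,5.6,-0.05],[50,-5.87,0.32,5.6,-0.05],[50,-5.87,0.32,5.6,-0.05],[50,-5.87,0.32,5.6,-0.05],[50,-5.87,0.32,5.6,-0.05],[50,-5.87,0.32,5.6,-0.05],[50,-5.87,0.32,5.6,-0.05],[50,-5.87,0.32,5.6,-0.05]],
  ],
)

```text
t: 3.3
tcp_pos: [0.4706, 0.0464, 0.1322]
tool_rot: [0.687, 0.727, 0.001, 0.001]
force: [-0.1, 0.1, -0.0]
finger_gap: 0.583
gripper_force: 0.0
```

```bash
python3 - <<'E'
from station import manip
from h import *
s=manip.sense();print(s["t"],s["tcp_pos"],s["qd"].round(3),s["force"]);print(togo(s,(.4696,.0445,.058),93.2))
m=manip.camera_model("wrist");img=manip.snapshot("wrist");np.savez("w3.npz",img=img,**m)
k=mask(img,105,130,box=(150,20,420,420));r,b=rect(k);print((k>0).sum(),r,b.round(1).tolist(),cast(m,[r[0]],.076)[0],cast(m,b,.082).round(4).tolist())
cv2.imwrite("pics/w3.png",img[:,:,::-1])
E
```

```text
3.3 [0.47055929 0.04639778 0.13218778] [ 0.027 -0.015 -0.003  0.001 -0.003 -0.002] [-0.13888412  0.13653251 -0.02807498]
(array([-0.061, -0.039,  2.473]), np.float64(0.011), np.float64(93.29))
2506 ((275.0, 247.5), (79.0, 34.0), 90.0) [[258.0, 208.0], [292.0, 208.0], [292.0, 287.0], [258.0, 287.0]] [0.47029716 0.03430461 0.076     ] [[0.4584, 0.0629, 0.082], [0.479, 0.0641, 0.082], [0.4829, 0.0093, 0.082], [0.4606, 0.008, 0.082]]
```

View pics/w3.png

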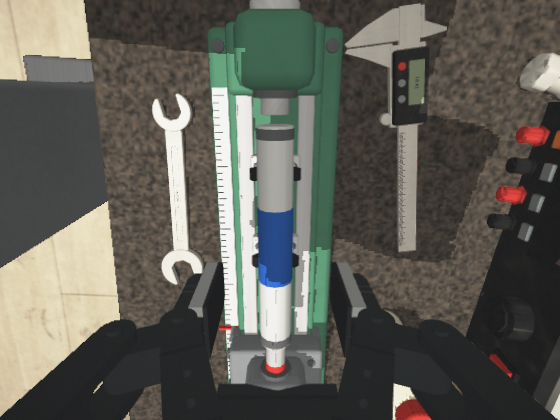

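The wrist picture shows the bar centred at column 275 between the open fingers, with V rests at rows 173 and 260 and the fingers clear of both. I'll descend, then grip.

>>> drive_tool(
  motion=[
    [[50,0.02,-0.04,1.0,0],[50,0.02,-0.04,2.0,0],[50,0.02,-0.04,2.5,0],[50,0.02,-0.04,2.5,0],[10,0.02,-0.04,2.5,0],[10,0.02,-0.04,2.5,0],[10,0.02,-0.04,2.5,0],[10,0.02,-0.04,2.5,0]],
  ],
  squeeze=40,
)

```text
t: 4.15
tcp_pos: [0.4693, 0.0477, 0.0577]
tool_rot: [0.686, 0.728, 0.001, 0.001]
force: [-0.8, 2.6, 7.2]
finger_gap: 0.241
gripper_force: 39.2
```

>>> drive_tool(
  motion=[
    [[10,0.05,0,-0.3,0],[10,0.05,0,-1.3,0],[10,0.05,0,-2.6,0],[10,0.6,0.1,-3.5,0],[10,2.0,0.3,-3.5,0],[10,3.5,0.5,-3.5,0],[10,5.0,0.7,-3.5,0],[10,6.5,0.9,-3.5,0],[10,7.6,1.05,-3.5,0],[10,8.1,1.1,-3.5,0]],
  ],
)

```text
t: 5.15
tcp_pos: [0.4876, 0.2948, 0.162]
tool_rot: [0.685, 0.729, 0.001, 0.0]
force: [-0.2, 0.8, -1.8]
finger_gap: 0.242
gripper_force: 39.4
```

```bash
python3 - <<'E'
from station import manip
from h import *
s=manip.sense();print(s["t"],s["tcp_pos"],s["qd"].round(3),s["force"],s["gripper_force"])
m=manip.camera_model("wrist");img=manip.snapshot("wrist");np.savez("w4.npz",img=img,**m)
s=manip.sense();print(s["tcp_pos"],s["finger_gap"]);print(togo(s,(.4888,.293,.060),93.2))
cv2.imwrite("pics/w4.png",img[:,:,::-1])
E
```

```text
5.15 [0.48758581 0.29483702 0.16204052] [ 0.21   0.087 -0.171 -0.029  0.118  0.23 ] [-0.17818316  0.82471936 -1.83930004] 39.37237858772278
[0.48767259 0.29563258 0.1619473 ] 0.24531599975821877
(array([-0.097,  0.025,  3.398]), np.float64(0.042), np.float64(93.54))
```

View pics/w4.png

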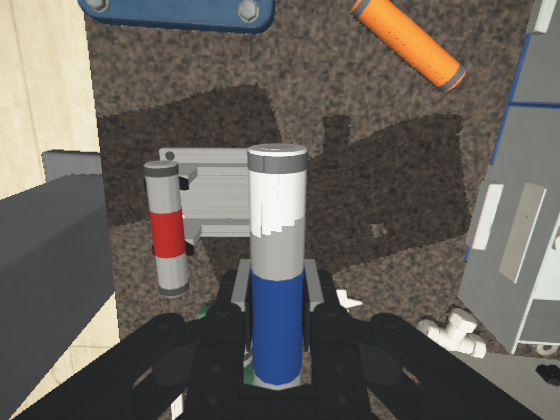

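The bar is held straight (columns 249–306). bar_100's red band shows at (167,231), but the bar hides the far V's. I'll cross-check the stand position from bar_100 before lowering.

```bash
python3 - <<'E'
from station import manip
from h import *
d=np.load("w4.npz");m={k:d[k] for k in d.files if k!="img"};img=d["img"]
k=mask(img,172,8,box=(140,190,200,280));r,b=rect(k);print(r,cast(m,[r[0]],.076)[0],cast(m,[r[0]],.087)[0])
e=cast(m,[(161,163),(173,293)],.076);print(e)
print(cast(m,[(277.5,150)],.18))
E
```

```text
((167.60067749023438, 233.10580444335938), (48.255435943603516, 32.48186492919922), 83.2901611328125) [0.40867797 0.27556278 0.076     ] [0.41220875 0.28045149 0.087     ]
[[0.40638307 0.3275808  0.076     ]
 [0.4109005  0.22489385 0.076     ]]
[[0.48408111 0.35782183 0.18      ]]
```

>>> drive_tool(
  motion=[
    [[10,-0.09,0.02,0.5,0.04],[10,-0.09,0.02,1.5,0.04],[10,-0.09,0.02,2.5,0.04],[10,-0.09,0.02,2.8,0.04],[10,-0.09,0.02,2.8,0.04]],
  ],
)

```text
t: 5.7
tcp_pos: [0.4873, 0.2878, 0.0762]
tool_rot: [0.688, 0.725, -0.002, -0.001]
force: [-0.2, 0.1, -1.6]
finger_gap: 0.24
gripper_force: 39.4
```

```bash
python3 - <<'E'
from station import manip
from h import *
s=manip.sense();print(s["t"],s["tcp_pos"],s["qd"].round(3),s["force"],s["gripper_force"])
print(togo(s,(.4884,.293,.0585),93.2))
E
```

```text
5.7 [0.48729517 0.28776799 0.07623894] [ 0.006 -0.037 -0.033  0.002  0.009  0.001] [-0.15916099  0.12381887 -1.61280371] 39.37816500663757
(array([0.173, 0.048, 0.591]), np.float64(-0.027), np.float64(92.98))
```

>>> drive_tool(
  motion=[
    [[10,0.12,0.05,0.15,-0.02],[10,0.12,0.05,0.3,-0.02],[10,0.12,0.05,0.45,-0.02],[10,0.12,0.05,0.56,-0.02],[10,0.12,0.05,0.56,-0.02]],
  ],
)

```text
t: 6.2
tcp_pos: [0.4893, 0.2928, 0.0603]
tool_rot: [0.687, 0.727, -0.0, -0.0]
force: [0.2, -0.8, -1.0]
finger_gap: 0.242
gripper_force: 39.4
```

>>> drive_tool(
  motion=[
    [[10,0,-0.02,0.04,0],[10,0,-0.02,0.07,0],[10,0,-0.02,0.07,0]],
  ],
)

```text
t: 6.5
tcp_pos: [0.4888, 0.2928, 0.0585]
tool_rot: [0.687, 0.727, -0.0, -0.0]
force: [-0.4, 0.4, -0.8]
finger_gap: 0.241
gripper_force: 39.6
```

>>> drive_tool(
  motion=[
    [[10,0,0,0.03,0],[10,0,0,0.03,0],[30,0,0,0.03,0],[45,0,0,0.03,0],[45,0,0,0.03,0],[45,0,0,-0.4,0],[45,0,0,-1.4,0],[45,0,0,-2.6,0],[45,-2.0,0,-4.0,0],[45,-2.5,0,-4.5,0]],
  ],
)

```text
t: 7.5
tcp_pos: [0.4933, 0.2175, 0.1956]
tool_rot: [0.686, 0.727, 0.001, 0.001]
force: [0.1, -0.3, -0.0]
finger_gap: 0.524
gripper_force: 0.0
```

```bash
python3 - <<'E'
from station import manip
from h import *
s=manip.sense();print(s["t"],s["tcp_pos"],s["qd"].round(3),s["force"])
m=manip.camera_model("wrist");img=manip.snapshot("wrist");np.savez("w5.npz",img=img,**m)
k=mask(img,105,130,box=(220,100,420,400));k2=mask(img,172,8,box=(100,100,270,400))
for n,q in(("blue",k),("red",k2)):
    r,b=rect(q);print(n,r,cast(m,[r[0]],.076)[0].round(4),cast(m,[r[0]],.087)[0].round(4))
cv2.imwrite("pics/w5.png",img[:,:,::-1])
print(togo(s,(.409,.281,.13),93.2))
E
```

```text
7.5 [0.49331452 0.21748871 0.19558295] [-0.648 -0.558  0.056  0.005  0.496 -0.616] [ 0.08060947 -0.32001261 -0.00997079]
blue ((275.4999694824219, 127.0), (53.99999237060547, 28.999996185302734), 90.0) [0.4893 0.2761 0.076 ] [0.4892 0.2771 0.087 ]
red ((168.59754943847656, 120.3780517578125), (44.39347839355469, 31.141695022583008), 83.6598129272461) [0.4085 0.2761 0.076 ] [0.4119 0.2771 0.087 ]
(array([ 2.277, -2.687,  2.181]), np.float64(0.017), np.float64(93.33))
```

View pics/w5.png

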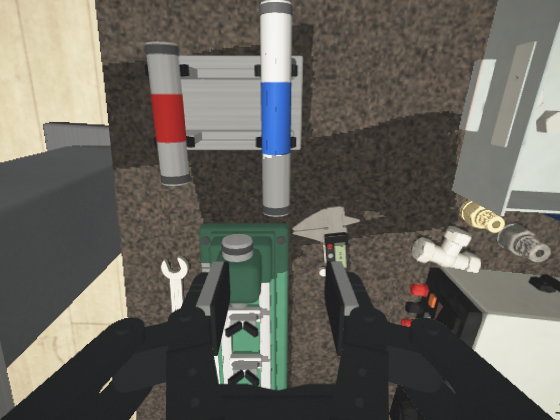

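bar_150 is seated in the far V's at (0.489, 0.277), 80.8 mm from bar_100 (centred at (168,120) in the picture). Next I go above bar_100.

>>> drive_tool(
  motion=[
    [[45,2.3,-2.7,1.5,0],[45,2.3,-2.7,1.5,0],[45,2.3,-2.7,1.5,0],[45,2.3,-2.7,1.5,0],[45,2.3,-2.7,1.5,0],[45,2.3,-2.7,1.5,0]],
  ],
)

```text
t: 8.15
tcp_pos: [0.4108, 0.2823, 0.1492]
tool_rot: [0.687, 0.726, 0.001, 0.001]
force: [0.7, -0.5, 0.1]
finger_gap: 0.528
gripper_force: 0.0
```

```bash
python3 - <<'E'
from station import manip
from h import *
s=manip.sense();print(s["t"],s["tcp_pos"],s["qd"].round(3),s["force"])
m=manip.camera_model("wrist");img=manip.snapshot("wrist");np.savez("w6.npz",img=img,**m)
k2=mask(img,172,8,box=(200,150,350,420))
r,b=rect(k2);print(r,cast(m,[r[0]],.076)[0].round(4),cast(m,[r[0]],.087)[0].round(4))
print(togo(s,(.4088,.281,.0575),93.2))
E
```

```text
8.15 [0.41081858 0.28233966 0.14924517] [-0.008  0.001  0.004  0.003  0.001  0.002] [ 0.72737781 -0.52727376  0.06408442]
((273.5, 230.0), (50.0, 33.0), 90.0) [0.4093 0.2755 0.076 ] [0.4092 0.28   0.087 ]
(array([-0.043, -0.08 ,  3.058]), np.float64(-0.006), np.float64(93.16))
```

>>> drive_tool(
  motion=[
    [[45,-0.04,-0.06,1.2,0],[45,-0.04,-0.06,2.4,0],[45,-0.04,-0.06,3.05,0],[45,-0.04,-0.06,3.05,0],[45,-0.04,-0.06,3.05,0],[10,-0.04,-0.06,3.05,0],[10,-0.04,-0.06,3.05,0],[10,-0.04,-0.06,3.05,0],[10,-0.04,-0.06,3.05,0]],
  ],
  squeeze=40,
)

```text
t: 9.1
tcp_pos: [0.4087, 0.2815, 0.0583]
tool_rot: [0.687, 0.727, 0.002, 0.001]
force: [2.7, -2.3, 6.8]
finger_gap: 0.242
gripper_force: 39.3
```

>>> drive_tool(
  motion=[
    [[10,0,0,-0.4,0],[10,0,0,-1.5,0],[10,0,0,-2.8,0],[10,-0.5,0.1,-3.5,0],[10,-2.0,0.4,-3.5,0],[10,-3.5,0.7,-3.5,0],[10,-5.0,1.0,-3.5,0],[10,-6.4,1.3,-3.5,0],[10,-7.3,1.5,-3.5,0],[10,-7.5,1.55,-3.5,0]],
  ],
)

```text
t: 10.1
tcp_pos: [0.4661, 0.0566, 0.1623]
tool_rot: [0.689, 0.725, -0.0, -0.0]
force: [-0.5, -0.4, -1.2]
finger_gap: 0.241
gripper_force: 39.3
```

>>> drive_tool(
  motion=[
    [[10,0,0,0.3,0],[10,0,0,1.0,0],[10,0,0,1.0,0],[10,0,0,1.0,0]],
  ],
)

```text
t: 10.5
tcp_pos: [0.4644, 0.0603, 0.1315]
tool_rot: [0.686, 0.727, -0.001, -0.001]
force: [0.3, -0.1, -1.8]
finger_gap: 0.242
gripper_force: 39.3
```

```bash
python3 - <<'E'
from station import manip
from h import *
s=manip.sense();print(s["t"],s["tcp_pos"],s["qd"].round(3),s["force"],s["gripper_force"],s["finger_gap"])
m=manip.camera_model("wrist");img=manip.snapshot("wrist");np.savez("w7.npz",img=img,**m)
cv2.imwrite("pics/w7.png",img[:,:,::-1])
print(togo(s,(.4688,.0570,.0590),93.2))
E
```

```text
10.5 [0.46439457 0.06032389 0.13145152] [-0.005 -0.019 -0.022 -0.002 -0.002 -0.002] [ 0.27807419 -0.11591048 -1.77316276] 39.345991015434265 0.24235476329346506
(array([-0.121,  0.147,  2.415]), np.float64(0.013), np.float64(93.3))
```

View pics/w7.png

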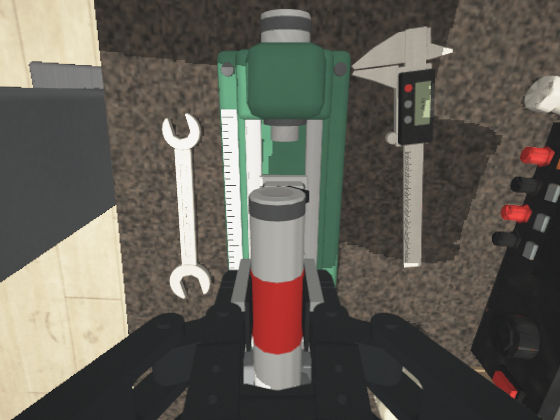

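The bar is held straight (columns 249–305), with the fixed anvil ahead at (286,139). A quick check of the anvil position and the bar's offset in the grip, then I lower it.

```bash
python3 - <<'E'
from h import *
d=np.load("w7.npz");m={k:d[k] for k in d.files if k!="img"};img=d["img"]
print("anvil",cast(m,[(286,139)],.076)[0].round(4),cast(m,[(286,139)],.084)[0].round(4))
z=.1315+.0185
print("bar far end top",cast(m,[(277,189)],z+.008)[0].round(4))
k=mask(img,172,8,box=(240,260,320,370));r,b=rect(k);print(r,cast(m,[r[0]],z+.011)[0].round(4))
E
```

```text
anvil [0.4664 0.1184 0.076 ] [0.4661 0.1194 0.084 ]
bar far end top [0.4617 0.1107 0.158 ]
((277.0, 311.5), (85.0, 54.0), 90.0) [0.4646 0.0612 0.161 ]
```

>>> drive_tool(
  motion=[
    [[10,-0.11,0.15,0.3,0],[10,-0.11,0.15,1.0,0],[10,-0.11,0.15,1.7,0],[10,-0.11,0.15,2.0,0],[10,-0.11,0.15,2.0,0]],
  ],
)

```text
t: 11.05
tcp_pos: [0.47, 0.0561, 0.0709]
tool_rot: [0.687, 0.727, -0.001, -0.001]
force: [-0.5, 0.3, -0.9]
finger_gap: 0.24
gripper_force: 39.3
```

```bash
python3 - <<'E'
from station import manip
from h import *
s=manip.sense();print(s["t"],s["tcp_pos"],s["force"],togo(s,(.4688,.0570,.0585),93.2))
E
```

```text
11.05 [0.46995111 0.05605683 0.07091629] [-0.48879826  0.25583082 -0.91787119] (array([ 0.033, -0.036,  0.414]), np.float64(0.002), np.float64(93.21))
```

>>> drive_tool(
  motion=[
    [[10,0.03,-0.03,0.15,0],[10,0.03,-0.03,0.3,0],[10,0.03,-0.03,0.4,0],[10,0.03,-0.03,0.42,0],[10,0.03,-0.03,0.42,0]],
  ],
)

```text
t: 11.55
tcp_pos: [0.4696, 0.0568, 0.0594]
tool_rot: [0.687, 0.727, 0.0, 0.0]
force: [0.0, 0.1, -1.2]
finger_gap: 0.242
gripper_force: 39.3
```

>>> drive_tool(
  motion=[
    [[10,0,-0.02,0.03,0],[10,0,-0.02,0.06,0],[10,0,-0.02,0.06,0],[30,0,-0.02,0.06,0],[45,0,-0.02,0.06,0],[45,0,-0.02,0.06,0],[45,0,-0.02,-0.4,0],[45,0,-0.02,-1.4,0],[45,0,-0.02,-2.8,0],[45,0,-0.02,-4.3,0]],
  ],
)

```text
t: 12.55
tcp_pos: [0.468, 0.0568, 0.1889]
tool_rot: [0.687, 0.727, -0.001, -0.001]
force: [1.3, 0.7, -0.4]
finger_gap: 0.529
gripper_force: 0.0
```

>>> drive_tool(
  motion=[
    [[60,-0.7,0,-1.0,0],[60,-1.0,0,-1.0,0],[60,-1.0,0,-1.0,0],[60,-1.0,0,-1.0,0]],
  ],
)

```text
t: 12.95
tcp_pos: [0.4693, 0.027, 0.217]
tool_rot: [0.687, 0.726, -0.001, -0.001]
force: [-0.2, -0.2, -1.0]
finger_gap: 0.702
gripper_force: 0.0
```

```bash
python3 - <<'E'
from station import manip
from h import *
s=manip.sense();print(s["t"],s["tcp_pos"],s["qd"].round(3))
m=manip.camera_model("wrist");img=manip.snapshot("wrist");np.savez("w8.npz",img=img,**m)
cv2.imwrite("pics/w8.png",img[:,:,::-1])
k=mask(img,172,8,box=(250,100,320,250));r,b=rect(k);print(r,b.round(1).tolist(),cast(m,[r[0]],.076)[0].round(4),cast(m,[r[0]],.087)[0].round(4))
for c in cv2.findContours(mask(img,172,8,box=(220,80,340,400)),cv2.RETR_EXTERNAL,cv2.CHAIN_APPROX_SIMPLE)[0]: print(cv2.boundingRect(c))
E
```

```text
12.95 [0.4693262  0.02701111 0.21701767] [ 0.011  0.014  0.006  0.002  0.002 -0.   ]
((279.0, 165.0), (42.0, 26.0), 90.0) [[266.0, 144.0], [292.0, 144.0], [292.0, 186.0], [266.0, 186.0]] [0.4695 0.0523 0.076 ] [0.4694 0.0545 0.087 ]
(271, 279, 16, 7)
(234, 260, 10, 4)
(266, 144, 27, 43)
```

View pics/w8.png

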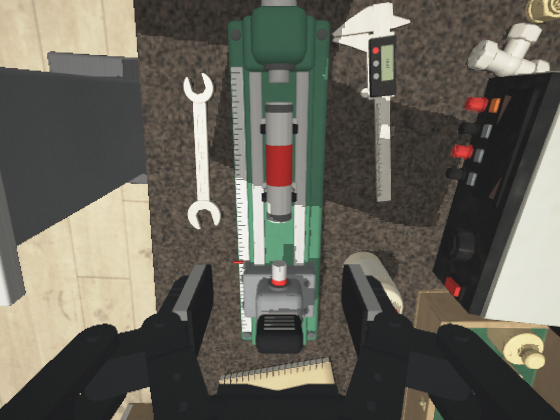

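bar_100 now lies straight in the bench rests at (279,165), the plunger is at (279,265) and the grip block at (279,335). That was the last picture I'll view; by my count w8 was the 11th, one over the allowed ten. From here I measure by numbers only: grip block, pin tip, bar ends, and bottle clearance.

```bash
python3 - <<'E'
from station import manip
from h import *
d=np.load("w8.npz");m={k:d[k] for k in d.files if k!="img"};img=d["img"]
P=img[:,276:283].mean((1,2)).astype(int)
print("anvil",P[60:110].tolist());print("barend",P[205:225].tolist());print("pin",P[252:300].tolist());print("blk",P[305:360].tolist())
def at(row,z): return cast(m,[(279,row)],z)[0].round(4)
hsv=cv2.cvtColor(img,cv2.COLOR_RGB2HSV);k=cv2.inRange(hsv,(0,0,0),(180,255,60));b=np.zeros_like(k);b[305:356,250:308]=255;k&=b
r,c=rect(k);print(r,c.tolist());print("back top edge",cast(m,[(r[0][0],r[0][1]+min(r[1])/2)],.132)[0])
t=cv2.imread("pics/top0.png")[:,:,::-1].copy();mt=manip.camera_model("top")
k=mask(t,172,8,box=(318,180,340,202));r,c=rect(k);print("spout",r,cast(mt,[r[0]],.14)[0])
E
```

```text
anvil [59, 56, 53, 64, 72, 73, 73, 72, 67, 87, 127, 142, 142, 142, 141, 140, 140, 139, 138, 138, 138, 130, 107, 82, 78, 78, 78, 78, 78, 78, 78, 78, 78, 77, 77, 77, 77, 77, 77, 77, 76, 88, 124, 156, 141, 73, 72, 73, 73, 73]
barend [156, 156, 156, 156, 156, 156, 156, 156, 156, 156, 89, 73, 73, 73, 73, 76, 103, 196, 138, 129]
pin [129, 129, 129, 129, 126, 125, 124, 124, 115, 110, 108, 108, 109, 109, 150, 208, 212, 212, 212, 212, 220, 221, 220, 220, 220, 220, 220, 220, 194, 143, 123, 123, 123, 88, 63, 63, 109, 117, 113, 92, 92, 104, 116, 127, 138, 147, 151, 155]
blk [167, 167, 167, 140, 126, 110, 104, 121, 135, 89, 26, 57, 63, 44, 41, 69, 62, 35, 50, 68, 55, 28, 57, 108, 99, 29, 29, 30, 32, 35, 37, 40, 42, 44, 44, 46, 46, 47, 48, 48, 47, 47, 47, 46, 46, 45, 44, 43, 55, 76, 73, 73, 79, 76, 70]
((279.5, 334.0), (38.0, 47.0), 90.0) [[256.0, 315.0], [303.0, 315.0], [303.0, 353.0], [256.0, 353.0]]
back top edge [ 0.47815893 -0.0948084   0.132     ]
spout ((330.0, 191.0), (8.0, 8.0), 90.0) [ 0.57192182 -0.07887745  0.14      ]
```

```bash
python3 - <<'E'
from station import manip
from h import *
d=np.load("w8.npz");m={k:d[k] for k in d.files if k!="img"}
for n,row,z in [("blk front",329,.132),("blk back",353,.132),("pin tip",266,.083),("bar near",221,.087),("bar far lo",101.5,.07),("bar far top",105,.087),("anvil",82,.076),("red mid",165,.087)]:
    print(n,cast(m,[(279,row)],z)[0].round(4))
s=manip.sense();print(togo(s,(.4778,-.086,.16),93.2))
E
```

```text
blk front [ 0.4764 -0.0711  0.132 ]
blk back [ 0.4777 -0.0948  0.132 ]
pin tip [ 0.4748 -0.0405  0.083 ]
bar near [0.4722 0.0054 0.087 ]
bar far lo [0.4666 0.1037 0.07  ]
bar far top [0.4667 0.1015 0.087 ]
anvil [0.4658 0.1184 0.076 ]
red mid [0.4694 0.0545 0.087 ]
(array([-3.787,  0.083,  1.887]), np.float64(-0.002), np.float64(93.19))
```

>>> drive_tool(
  motion=[
    [[65,-3.75,0.07,1.7,0],[65,-3.75,0.07,1.7,0],[65,-3.75,0.07,1.7,0],[65,-3.75,0.07,1.7,0],[65,-3.75,0.07,1.7,0],[65,-3.75,0.07,1.7,0]],
  ],
)

```text
t: 13.6
tcp_pos: [0.4784, -0.084, 0.1669]
tool_rot: [0.687, 0.727, -0.0, -0.001]
force: [-0.2, 1.3, -0.1]
finger_gap: 0.758
gripper_force: 0.0
```

```bash
python3 - <<'E'
from station import manip
from h import *
s=manip.sense();print(s["t"],s["tcp_pos"],s["qd"].round(3),togo(s,(.4774,-.085,.099),93.2))
E
```

```text
13.6 [ 0.47837642 -0.0840305   0.16692709] [ 0.01  -0.014 -0.003 -0.002 -0.001 -0.003] (array([-0.033, -0.031,  2.264]), np.float64(0.008), np.float64(93.27))
```

>>> drive_tool(
  motion=[
    [[65,-0.03,-0.03,0.8,0],[65,-0.03,-0.03,1.6,0],[65,-0.03,-0.03,2.1,0],[65,-0.03,-0.03,2.2,0],[65,-0.03,-0.03,2.2,0],[30,-0.03,-0.03,2.2,0],[30,-0.03,-0.03,2.2,0],[30,-0.03,-0.03,2.2,0],[30,-0.03,-0.03,2.2,0]],
  ],
  squeeze=60,
)

```text
t: 14.5
tcp_pos: [0.477, -0.0861, 0.1025]
tool_rot: [0.687, 0.727, -0.001, -0.001]
force: [-2.9, 0.5, 4.7]
finger_gap: 0.461
gripper_force: 63.3
```

>>> drive_tool(
  motion=[
    [[30,0.15,0,0,0],[30,0.3,0,0,0],[30,0.5,0,0,0],[30,0.7,0,0,0],[30,0.9,0,0,0],[30,1.1,0,0,0],[30,1.2,0,0,0],[30,1.3,0,0,0],[30,1.3,0,0,0]],
  ],
)

```text
t: 15.4
tcp_pos: [0.4748, -0.0487, 0.1025]
tool_rot: [0.686, 0.727, -0.002, 0.0]
force: [-4.7, -8.3, 3.9]
finger_gap: 0.454
gripper_force: 63.1
```

```bash
cat > look.py <<'E'
from station import manip
from h import *
s=manip.sense();print(s["t"],s["tcp_pos"].round(4),s["force"].round(1))
m=manip.camera_model("wrist");img=manip.snapshot("wrist")
k=mask(img,172,8,box=(220,20,340,260));r,b=rect(k);cx=r[0][0];c=int(round(cx));print("band",r,cast(m,[r[0]],.087)[0].round(4))
for q in cv2.findContours(mask(img,172,8,box=(220,20,340,419)),cv2.RETR_EXTERNAL,cv2.CHAIN_APPROX_SIMPLE)[0]: print(cv2.boundingRect(q))
P=img[:,c-3:c+4].mean((1,2)).astype(int);g=np.abs(np.diff(P))
Y=cast(m,np.c_[np.full(419,cx),np.arange(419)+.5],.085)[:,1]
print([(i,int(P[i]),int(P[i+1]),round(float(Y[i]),4)) for i in range(20,400) if g[i]>22])
E
python3 look.py
```

```text
15.4 [ 0.4748 -0.0487  0.1025] [-4.7 -8.3  3.9]
band ((277.0, 53.5), (67.0, 50.0), 90.0) [0.4693 0.05   0.087 ]
(264, 200, 27, 13)
(252, 20, 51, 68)
[(86, 129, 195, 0.0369), (87, 195, 231, 0.0364), (112, 239, 206, 0.0257), (117, 204, 167, 0.0235), (145, 165, 76, 0.0107), (158, 81, 166, 0.0046), (160, 162, 133, 0.0036), (173, 115, 138, -0.0028), (202, 147, 104, -0.0176), (260, 144, 119, -0.05), (261, 119, 46, -0.0506), (263, 43, 76, -0.0518), (264, 76, 101, -0.0524), (265, 101, 55, -0.053), (266, 55, 31, -0.0536), (268, 29, 73, -0.0548), (271, 84, 41, -0.0566), (274, 39, 75, -0.0584), (277, 70, 37, -0.0603), (280, 40, 73, -0.0621), (283, 84, 45, -0.064), (332, 44, 98, -0.096), (333, 98, 129, -0.0967), (367, 117, 84, -0.121)]
```

>>> drive_tool(
  motion=[
    [[30,0.1,0,0,0],[30,0.2,0,0,0],[30,0.3,0,0,0],[30,0.4,0,0,0],[30,0.5,0,0,0],[30,0.5,0,0,0]],
  ],
)

```text
t: 16.05
tcp_pos: [0.474, -0.0341, 0.1025]
tool_rot: [0.686, 0.727, -0.002, 0.0]
force: [-4.3, -8.6, 3.8]
finger_gap: 0.46
gripper_force: 63.1
```

```bash
python3 look.py | cut -c1-700
```

```text
16.05 [ 0.474  -0.0341  0.1025] [-4.3 -8.6  3.8]
band ((277.0, 61.5), (83.0, 50.0), 90.0) [0.4687 0.0616 0.087 ]
(264, 200, 27, 13)
(252, 20, 51, 84)
[(103, 151, 206, 0.0443), (104, 206, 242, 0.0439), (119, 204, 173, 0.0373), (159, 165, 141, 0.0188), (160, 141, 78, 0.0183), (172, 77, 141, 0.0124), (202, 146, 104, -0.0029), (260, 142, 117, -0.0353), (261, 117, 46, -0.0359), (263, 38, 75, -0.0371), (264, 75, 100, -0.0377), (265, 100, 54, -0.0383), (266, 54, 31, -0.0389), (268, 29, 72, -0.0401), (271, 83, 40, -0.0419), (274, 39, 74, -0.0437), (277, 69, 37, -0.0456), (280, 39, 72, -0.0474), (283, 83, 44, -0.0493), (332, 44, 99, -0.0813), (333, 99, 130, -0.082)]
```

>>> drive_tool(
  motion=[
    [[30,0.06,0,0,0],[30,0.12,0,0,0],[30,0.18,0,0,0],[30,0.23,0,0,0],[30,0.23,0,0,0],[30,0.23,0,0,0]],
  ],
)

```text
t: 16.7
tcp_pos: [0.4736, -0.0274, 0.1024]
tool_rot: [0.686, 0.727, -0.002, 0.0]
force: [-5.7, -9.2, 5.6]
finger_gap: 0.454
gripper_force: 63.1
```

```bash
python3 look.py | cut -c1-500
```

```text
16.7 [ 0.4736 -0.0274  0.1024] [-5.7 -9.2  5.6]
band ((277.0, 61.5), (83.0, 50.0), 90.0) [0.4683 0.0682 0.087 ]
(264, 200, 27, 13)
(252, 20, 51, 84)
[(103, 151, 205, 0.051), (104, 205, 241, 0.0506), (121, 234, 183, 0.0431), (159, 164, 140, 0.0254), (160, 140, 77, 0.0249), (172, 76, 141, 0.0191), (202, 145, 102, 0.0038), (260, 142, 117, -0.0287), (261, 117, 46, -0.0292), (263, 38, 75, -0.0304), (264, 75, 99, -0.031), (265, 99, 54, -0.0316), (266, 54, 31, -0.0322), (268, 28, 73, -0.0334), (271, 82, 40, -0.0352), (274, 39, 74, -0.0371), (277, 69, 37, -0.0389), (280, 27, 71, -0.0408), (283, 83, 44, -0.0426), (332, 44, 97, -0.0747), (333, 97, 127
```

>>> drive_tool(
  motion=[
    [[30,0.05,0,0,0],[30,0.1,0,0,0],[30,0.1,0,0,0],[30,0.1,0,0,0]],
  ],
)

```text
t: 17.15
tcp_pos: [0.4735, -0.0251, 0.1025]
tool_rot: [0.686, 0.727, -0.002, 0.001]
force: [-5.3, -12.1, 4.6]
finger_gap: 0.458
gripper_force: 63.1
```

```bash
python3 look.py | cut -c1-420
```

```text
17.15 [ 0.4735 -0.0251  0.1025] [ -5.3 -12.1   4.6]
band ((277.0, 66.0), (84.0, 50.0), 90.0) [0.4682 0.0687 0.087 ]
(264, 204, 27, 9)
(252, 24, 51, 85)
[(22, 234, 197, 0.0856), (23, 197, 136, 0.0852), (108, 147, 200, 0.0511), (109, 200, 241, 0.0507), (122, 234, 182, 0.0449), (164, 164, 107, 0.0253), (165, 107, 77, 0.0248), (177, 97, 161, 0.0189), (206, 144, 109, 0.0039), (260, 141, 116, -0.0264), (261, 116, 45, -0.027), (263, 39, 74, -0.0282), (264, 74, 98, -0.0288), (265, 98, 54, -0.0294), (266, 54, 30, -0.03), (268, 28, 72, -0.0312), (271, 82, 40, -0.033), (274, 3
```

Contact is clear: the bar has stopped, the force rose to 12 N, and the pin is in about 2.2 mm. I need about 2.8 mm more.

>>> drive_tool(
  motion=[
    [[30,0.05,0,0,0],[30,0.09,0,0,0],[30,0.09,0,0,0],[30,0.09,0,0,0]],
  ],
)

```text
t: 17.6
tcp_pos: [0.4733, -0.0226, 0.1024]
tool_rot: [0.686, 0.727, -0.002, 0.001]
force: [-5.8, -13.6, 5.7]
finger_gap: 0.456
gripper_force: 63.1
```

```bash
python3 look.py | cut -c1-420
```

```text
17.6 [ 0.4733 -0.0226  0.1024] [ -5.8 -13.6   5.7]
band ((277.0, 72.5), (83.0, 50.0), 90.0) [0.4682 0.0686 0.087 ]
(271, 212, 13, 1)
(285, 209, 6, 3)
(264, 209, 6, 3)
(252, 31, 51, 84)
[(29, 230, 169, 0.0855), (30, 169, 138, 0.0851), (113, 130, 158, 0.0514), (114, 158, 222, 0.051), (119, 230, 194, 0.0488), (169, 164, 117, 0.0253), (170, 117, 78, 0.0248), (182, 92, 162, 0.0189), (211, 145, 89, 0.0038), (212, 89, 64, 0.0032), (260, 141, 117, -0.0239), (261, 117, 45, -0.0245), (263, 39, 74, -0.0257), (264, 74, 98, -0.0263), (265, 98, 53, -0.0269), (266, 53, 30, -0.0275), (268, 29, 72, -0.0287), (271,
```

The pin is in about 4.7 mm. Release, lift straight up, and verify.

>>> drive_tool(
  motion=[
    [[50,0,0,0,0],[65,0,0,0,0],[65,0,0,0,0],[65,0,0,-0.4,0],[65,0,0,-1.2,0],[65,0,0,-2.2,0],[65,0,0,-3.2,0],[65,0,0,-3.5,0],[65,0,0,-3.5,0]],
  ],
)

```text
t: 18.55
tcp_pos: [0.4754, -0.0198, 0.2076]
tool_rot: [0.687, 0.727, 0.001, 0.002]
force: [-0.1, -0.6, -0.3]
finger_gap: 0.763
gripper_force: 0.0
```

```bash
python3 look.py; python3 - <<'E'
from station import manip
from h import *
m=manip.camera_model("top");img=manip.snapshot("top");o=cv2.imread("pics/top0.png")[:,:,::-1]
k=mask(img,105,130,box=(180,200,225,265),smin=100,vmin=40);print("blue px",(k>0).sum())
if (k>0).sum()>20: r,b=rect(k);print(r,cast(m,[r[0]],.076)[0],cast(m,[r[0]],.087)[0])
D=np.abs(img.astype(int)-o).max(2)
for n,(a,b,c,d) in dict(wrench=(255,248,315,268),caliper=(233,184,300,215),bottle=(318,180,340,202),notebook=(370,195,418,250)).items(): print(n,(D[b:d,a:c]>50).mean().round(3))
E
```

```text
18.55 [ 0.4754 -0.0198  0.2076] [-0.1 -0.6 -0.3]
band ((273.0, 85.0), (48.0, 30.0), 90.0) [0.4682 0.0684 0.087 ]
(280, 171, 2, 1)
(265, 170, 4, 2)
(222, 161, 12, 3)
(258, 61, 31, 49)
[(59, 158, 121, 0.0856), (60, 121, 92, 0.085), (109, 97, 126, 0.0512), (110, 126, 159, 0.0505), (143, 157, 115, 0.0257), (144, 115, 74, 0.025), (151, 74, 137, 0.0195), (171, 123, 68, 0.0035), (199, 120, 80, -0.0201), (201, 87, 52, -0.0218), (202, 52, 85, -0.0227), (203, 85, 51, -0.0236), (204, 51, 100, -0.0245), (205, 100, 44, -0.0253), (206, 44, 90, -0.0262), (207, 90, 34, -0.0271), (235, 29, 125, -0.0524), (314, 122, 94, -0.1323), (340, 86, 109, -0.1615), (344, 131, 157, -0.1662), (388, 195, 147, -0.22), (389, 147, 59, -0.2212), (390, 59, 36, -0.2225)]
blue px 135
((198.5, 221.0), (8.0, 17.0), 90.0) [0.48953141 0.28289137 0.076     ] [0.48920449 0.2806223  0.087     ]
wrench 0.222
caliper 0.122
bottle 0.058
notebook 0.328
```

```bash
python3 - <<'E'
from station import manip
from h import *
m=manip.camera_model("wrist")
a=cast(m,[(273,235.5)],.132)[0];f=cast(m,[(273,207.5)],.132)[0];b=cast(m,[(273,151.5)],.087)[0]
print(a,f,b,"p est",57-1000*(b-a)[1],57-1000*((b-(a+f)/2)[1]+.010), "(w8 p=0 ref: back-to-tip 54.3, mid 42.5+10)")
E
```

```text
[ 0.4717768  -0.03072364  0.132     ] [ 0.4706913 -0.0100651  0.132    ] [0.46855359 0.02058886 0.087     ] p est 5.687500155017013 6.016770887964185 (w8 p=0 ref: back-to-tip 54.3, mid 42.5+10)
```

```bash
python3 -c "
from station import manip
print(manip.sign_off())"
```

```text
the job is handed in; nothing more can be done
None
```

The job is handed in, though I viewed 11 pictures where 10 were allowed: bar_150 lies in the stand's far V's, bar_100 sits against the fixed anvil, and the spring anvil is pushed in about 4.7 mm (3–6 mm across my measurements); I never touched the bystanders, and sign-off returned no verdict.

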